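# Load the ring-sizing tray and hold it up level

## Robot

A 6-joint arm with a two-finger parallel gripper is mounted at the origin on a cart in front of the work surface, level with it; the furniture and walls round the work are solid. World frame = base frame: x ahead of the robot, y to its left, z up, the work surface at z = 0. Lengths are in m, angles in rad, forces in N, time in s.
With the tool pointing down it reaches from about 0.325 to 1 m from the base axis. Payload 5.1 kg.
Tool frame: the origin (TCP) lies at the very end of the fingers, on their centre line; the grasp point (between the pads) lies 19 mm behind it; x points along the fingers, y is the direction in which the jaws open and shut, and the axes are right-handed (so a half turn about x gives the same grasp; the last joint's range is limited). The gripper opens to 85 mm and grips with 20 to 120 N. Pads are 22 mm wide; open, the fingers measure 114 mm over their backs; the gripper's body (76 mm by 85 mm) begins 54 mm behind the grasp point. The pads swing forward as they close: fully open they stand 13 mm farther back than shut.
Start: joints at [1.095, 0.124, 1.65, -0, 1.367, -0.083], TCP at [0.249, 0.6, 0.231] pointing down, gripper open.
Joint ranges: [-2.61, 2.61], [-1.02, 2.33], [0.03, 2.71], [-1.35, 4.49], [0.32, 2.68], [-2.91, 2.91]. Speed limits (rad/s): [2.57, 2.57, 3.14, 3.14, 3.14, 3.14].

## Interface

Orientations are given as a unit quaternion [w, x, y, z].
In Python, from bench import bot, grab_frame, order, search_frame, outline_of, mark_of gives the robot as it stands.
- The arm moves only by the tool drive_tool, never from a script. Its argument "commands" is text: rows parted by semicolons, each of 6 numbers parted by spaces: the shift along the tool's x, y, z in units of 40 mm (1.0 is 40 mm), then the turn, a rotation vector about the tool's x, y, z in units of 0.1 rad (1.0 is 0.1 rad). In form: tx ty tz ax ay az; .... A call has 1 to 5 rows; each row shifts and turns the commanded pose from where the row before left it, along the tool's axes as they then stand; what a row does not reach is not made up. A row lasts 1/12 s, in which the tool goes at most 41.7 mm and 7.16 degrees, less where a joint would pass 70% of its speed; a pose out of reach is approached as far as the arm can. A call with a number of a shift or a turn outside -1 to 1 is refused whole. A call with a gripper value outside its range is refused whole. "jaw" is the opening in per cent of the stroke, from 0 (shut) to 100 (fully open), set as the call begins (left out, the last holds). The fingers move at their own pace and stop on an object; "squeeze" is the grip in N (left out, the last holds). Time passes only in rows, so rows that do not move let the fingers close. It gives the time, the measured TCP pose, the force and the opening at its end, in the units of the state.
- bot.read_state(): the state, without advancing time (a new reading comes with each control period).
- grab_frame(name): name is "side" or "top"; returns a dict with "img" (400x640x3 uint8, blue, green, red), "mtx" (3x3 intrinsics, pixels), "k1" (the pictures are not rectified: a ray, as slopes to the right and down, at radius r is drawn at 1 + k1 r^2 times it, then the intrinsics apply), "R" (3x3) and "t" (3): a world point X has camera coordinates R X + t. Camera axes: x right, y down, z forward; pixel columns grow to the right and rows downward; lengths in m; the calibration is good to about 2 mm. A picture is of the moment at which its call begins. There is no depth.
- order.close_job(): hands the job in, once; it reports no verdict.
Trained networks look in a picture, given as the dict that the camera call returned (one of the last four; its "shot" number tells which), for a name from the list of things; names that differ only in an ending like _2 or _b are one class to them, and where a whole thing is asked for, a point or a joint stands for the part that bears it (a point fixed in the world has none). Each returns a list of dicts, best first, with "confidence" (0 to 1); they miss things now and then, are a little off and sometimes report something else, mostly with a low value. They report only what shows in the picture. A call takes as long as a camera call.
- search_frame(picture, thing): "position" ([x, y, z] in m, in world coordinates, good to about 4 mm: the middle of the surface that is visible of it).
- outline_of(picture, thing): "region" (400x640 bool, what is visible of it).
- mark_of(picture, thing): "position" ([x, y, z] in m, in world coordinates, good to about 4 mm: a listed point, or the origin of a listed thing).
The state is a dict: "clock": time; "joint_positions": joint angles; "joint_velocities": joint speeds; "effort": joint torques, N m; "ee_pos": TCP position; "eef_rot": TCP orientation; "contact_force": force on the tool from outside, world axes, zero at the start; "ft_torque": the same for the moment, N m; "opening": opening from 0.0 (shut) to 1.0 (fully open).
Only numpy, scipy, OpenCV 4.12 (cv2) and the standard library are available. Lean on these libraries where they do the work, as an engineer would, in place of code of your own. Each camera call takes 0.05 s, during which the arm holds its last target.

## Task

Get the ring-sizing tray ready to carry: slip the larger steel gauge, the one with the large eye, over the tray's upright post so that it lies down at the foot of the post, and let go of it. Then lift the tray by its handle, keeping it level with the ring in its pocket, to about 10 cm above the bench, and finish while still holding it there, steady and level. Leave the smaller gauge, the whetstone and the cone where they are.

Things in the scene. Friction and masses are not known exactly. Their poses are not given: they have to be found in the camera images.
- carrier: Wooden carrying tray, a flat board 80 x 170 x 14 mm, about 0.55 kg in all, loose on the bench. Origin: centre of its underside; its long side runs along its own y, z is up. At its -y end stands the post, at its +y end is a square pocket (46 x 46 mm inside, rim 8 mm high), and a handle stands across the middle.
- post_foot (a point): Foot of the steel post, on the tray board's top face, on the post's axis, at (0, -55, 14) mm in the tray's frame. The post is 12 mm thick and 30 mm tall, its top 6 mm tapering to 6 mm. The point's axes are the tray's.
- carrier_handle: The tray's handle, fixed to the tray; its origin and axes are those of the tray. A square wooden bar 14 x 14 mm, 70 mm long along the tray's x (the short side), carried at its ends by two thin uprights (58 mm clear between them). The bar spans heights 61 to 75 mm above the tray's underside, with open space below it.
- handle_grip (a point): Middle of the handle bar, 68 mm above the tray's underside, over the tray's centre. The bar runs along the point's x: grip it across y (14 mm).
- pocket (a point): Centre of the floor of the tray's pocket, at (0, 54, 14) mm in the tray's frame.
- ring: Gold-coloured ring blank, 20 mm across, 8 mm high, lying loose in the tray's pocket. Origin: centre of its underside.
- gauge: Larger flat steel gauge, 80 x 34 x 8 mm, 0.04 kg, lying flat: a round eye 34 mm across with an 18 mm hole, and a bar 22 mm wide along its own -x, ending 63 mm from the hole's centre. Origin: hole centre at the underside; z up. Grip it across its y, over the eye (the post comes up between the fingers) or the bar. On the tray it lies steady with its bar outward, along the tray's -y.
- small_gauge: The smaller flat steel gauge, 66 x 24 x 8 mm, with an 8 mm hole that is too small for the post and a bar 18 mm wide. It stays where it is. Origin: centre of its hole at its underside; bar along its own -x.
- whetstone: White dressing stone, a bar 26 x 102 x 21 mm, lying loose on the bench; a bystander. Origin: centre of its underside.
- wax_cone: White plastic cone, 45 mm across, 40 mm high, standing loose on the bench; a bystander. Origin: centre of its underside.

How it is judged:
By the outcome, as a careful person would: the job done as asked, in the order asked, and still so for the second after the job is handed in, while the arm keeps its last pose, push and grip.
It also fails if it takes over 51 s, if anything falls off the work surface, if the arm or the gripper's body presses on something with over 40 N, if the wrist force passes 120 N, or if a joint passes its speed limit or range.

## Working session

There is one attempt and no reset: what is moved stays moved. The work goes in short steps, Python scripts to look and compute and a tool call to move; the robot and the scene stay as the last step left them, time stands still between calls to the robot, and variables do not carry over. Pictures are saved under pics/ and viewed, and the job is handed in when it is done.

Besides the shell and the picture viewer there is one more tool, called after ">>>" as name(argument=value, ...) on one line, values as JSON. drive_tool: Moves the arm, as the interface text tells. Its arguments: {"type":"object","properties":{"commands":{"type":"string"},"jaw":{"type":"number"},"squeeze":{"type":"number"}},"required":["commands"]}

```bash
ls; mkdir -p pics
cat > h.py <<'E'
import numpy as np, cv2
from bench import bot, grab_frame, order, search_frame, outline_of, mark_of
def ray(f,uv):
    K=f["mtx"];d=np.array([(uv[0]-K[0,2])/K[0,0],(uv[1]-K[1,2])/K[1,1]])
    s=d.copy()
    for _ in range(30): s=d/(1+f["k1"]*(s@s))
    R=np.array(f["R"]);t=np.array(f["t"])
    return -R.T@t, R.T@np.array([s[0],s[1],1])
def at_z(f,uv,z):
    c,d=ray(f,uv); return c+d*(z-c[2])/d[2]
def proj(f,X):
    p=np.array(f["R"])@np.array(X)+np.array(f["t"]);s=p[:2]/p[2];s=s*(1+f["k1"]*(s@s))
    K=f["mtx"];return np.array([K[0,0]*s[0]+K[0,2],K[1,1]*s[1]+K[1,2]])
def tri(f,a,g,b):
    c1,d1=ray(f,a);c2,d2=ray(g,b);A=np.stack([d1,-d2],1)
    s=np.linalg.lstsq(A,c2-c1,rcond=None)[0];p,q=c1+s[0]*d1,c2+s[1]*d2
    return (p+q)/2,np.linalg.norm(p-q)
E
python3 - <<'E'
from h import *
np.set_printoptions(precision=4,suppress=True)
s=bot.read_state();print({k:np.round(v,3) for k,v in s.items()})
fs={}
for n in("top","side"):
    f=grab_frame(n);fs[n]=f
    cv2.imwrite(f"pics/{n}0.png",f["img"]);print(n,f["R"],f["t"],f["k1"],f["mtx"])
    np.savez(f"pics/{n}0.npz",**{k:np.array(v) for k,v in f.items()})
for n,f in fs.items():
    for th in["post_foot","handle_grip","pocket","carrier","gauge","small_gauge","ring","whetstone","wax_cone"]:
        print(n,th,[(np.round(d["position"],4),round(d["confidence"],2)) for d in mark_of(f,th)[:3]])
print(bot.read_state()["clock"])
E
```

```text
pics
{'clock': np.float64(0.0), 'joint_positions': array([ 1.095,  0.125,  1.652, -0.   ,  1.368, -0.083]), 'joint_velocities': array([-0.001, -0.001, -0.   , -0.001, -0.001, -0.001]), 'effort': array([  0.004, -42.359, -36.547,   0.   ,   0.007,  -0.   ]), 'ee_pos': array([0.249, 0.6  , 0.23 ]), 'eef_rot': array([ 0.693,  0.137,  0.694, -0.139]), 'contact_force': array([ 0.36 , -0.443,  0.655]), 'ft_torque': array([-0.022, -0.014,  0.033]), 'opening': np.float64(1.0)}
top [[-0.0179 -0.9998  0.0111]
 [-0.9963  0.0169 -0.0843]
 [ 0.0841 -0.0125 -0.9964]] [0.3845 0.5953 0.8811] -0.05079979476287465 [[474.3959   0.     314.1378]
 [  0.     474.3959 202.9597]
 [  0.       0.       1.    ]]
side [[ 0.9979 -0.0621  0.0157]
 [-0.0169 -0.4915 -0.8707]
 [ 0.0618  0.8686 -0.4916]] [-0.5614  0.2645  0.549 ] 0.02989555718639838 [[458.1628   0.     320.0113]
 [  0.     458.1628 199.3159]
 [  0.       0.       1.    ]]
top post_foot [(array([0.54  , 0.4521, 0.0151]), 0.72), (array([0.4563, 0.5171, 0.0106]), 0.55)]
top handle_grip [(array([0.5005, 0.4888, 0.0692]), 0.73), (array([ 0.6539,  0.4582, 
[... 344 characters left out ...]
 , 0.5226, 0.0151]), 0.58), (array([0.7326, 0.3346, 0.004 ]), 0.57)]
top whetstone [(array([ 0.6498,  0.4612, -0.0025]), 0.63)]
top wax_cone []
side post_foot [(array([0.5409, 0.4503, 0.012 ]), 0.82)]
side handle_grip [(array([0.4982, 0.4863, 0.0705]), 0.56)]
side pocket [(array([0.458 , 0.5227, 0.0165]), 0.73), (array([ 0.6492,  0.4575, -0.0012]), 0.17)]
side carrier [(array([0.5018, 0.4835, 0.0038]), 0.8)]
side gauge [(array([0.6086, 0.312 , 0.0017]), 0.71), (array([0.4584, 0.5206, 0.0171]), 0.62)]
side small_gauge [(array([ 0.7107,  0.2394, -0.0047]), 0.54)]
side ring []
side whetstone [(array([ 0.6501,  0.4599, -0.0002]), 0.86)]
side wax_cone [(array([0.7342, 0.334 , 0.0025]), 0.85)]
1.0
```

View pics/top0.png

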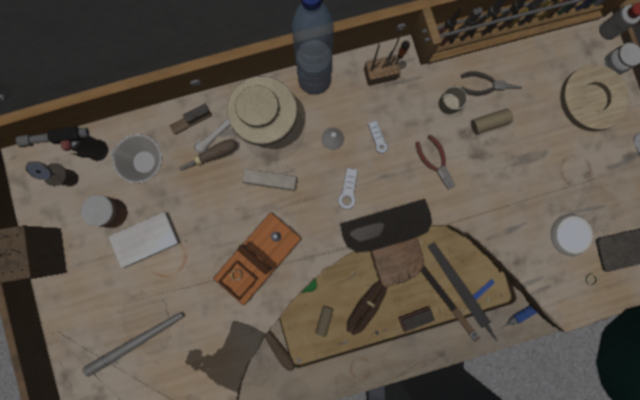

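View pics/side0.png

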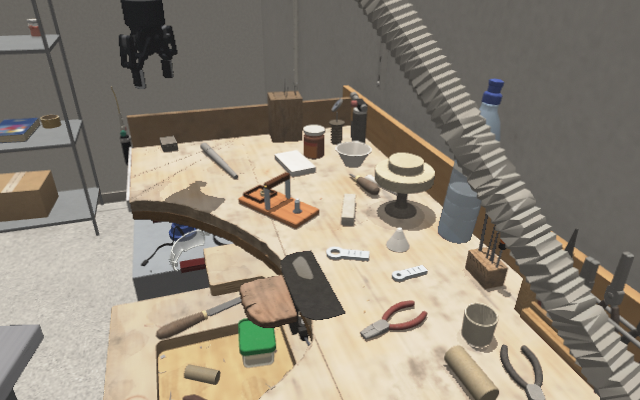

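Run:
```python
import cv2,numpy as np
t=cv2.imread("pics/top0.png");s=cv2.imread("pics/side0.png")
cv2.imwrite("pics/tz.png",cv2.resize(t[130:310,200:400],None,fx=3.9,fy=3.3,interpolation=cv2.INTER_CUBIC) if 0 else cv2.resize(t[150:310,200:400],(800,640))[:600])
cv2.imwrite("pics/sz.png",cv2.resize(s[160:300,230:430],(800,560),interpolation=cv2.INTER_CUBIC))
```

```text
(no output)
```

View pics/tz.png

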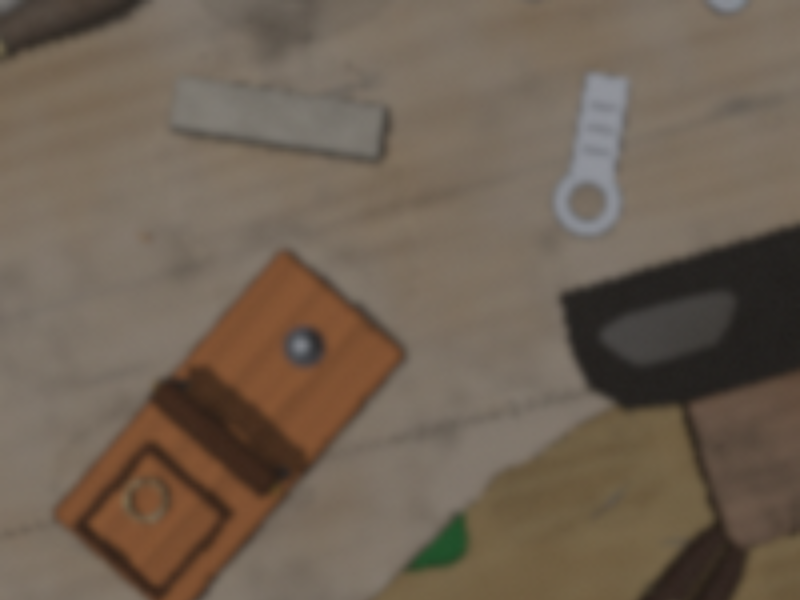

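View pics/sz.png

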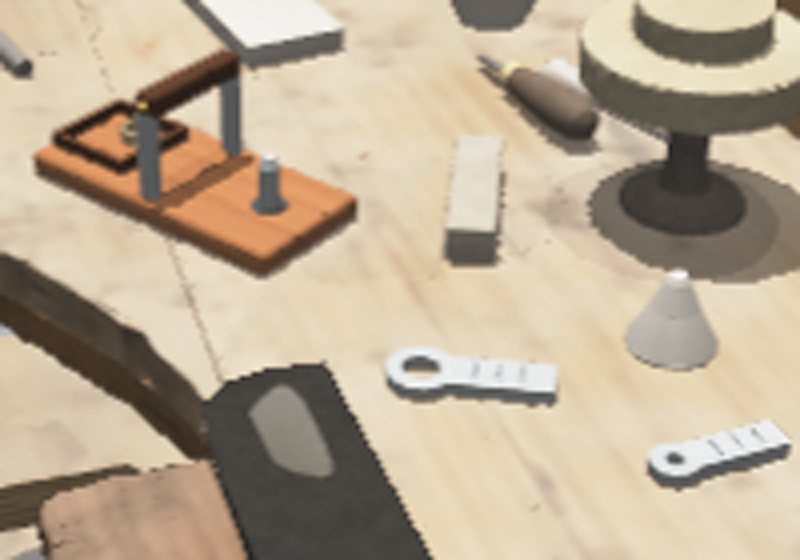

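Run:
```python
from h import *
np.set_printoptions(precision=4,suppress=True)
T=dict(np.load("pics/top0.npz"));S=dict(np.load("pics/side0.npz"))
tz=lambda a,b:(200+a/4-.375,150+b/4-.375)
sz=lambda a,b:(230+a/4-.375,160+b/4-.375)
for n,a,b in[("hole",(586,201),(419,367)),("post top",(301,343),(270,157)),("h1",(170,388),(148,104)),("h2",(275,482),(236,60)),
 ("tray c near post right",(404,354),(356,202)),("tray c post left",(285,250),None),("barend",(608,75),(556,380))]:
    if b: print(n,tri(T,tz(*a),S,sz(*b)), at_z(T,tz(*a),.008),at_z(S,sz(*b),.008))
# corners: tray top at z .014
for c in[(285,250),(404,354),(54,514)]: print("T",at_z(T,tz(*c),.014))
for c in[(356,202),(263,263),(36,157)]: print("S",at_z(S,sz(*c),.014))
for f,n in((T,"T"),(S,"S")):
    pass
T=grab_frame("top");S=grab_frame("side")
for n,f in(("T",T),("S",S)):
    for th in("gauge","carrier"):
        o=outline_of(f,th)
        for d in o[:2]:
            m=d["region"].astype(np.uint8);ys,xs=np.nonzero(m);print(n,th,d["confidence"],m.sum(),xs.min(),xs.max(),ys.min(),ys.max())
        m=o[0]["region"].astype(np.uint8);np.save(f"pics/m_{n}_{th}.npy",m)
```

```text
hole (array([0.6085, 0.3114, 0.0046]), np.float64(0.0002546795561406634)) [0.6081 0.3117 0.008 ] [0.6082 0.3068 0.008 ]
post top (array([0.5417, 0.4483, 0.0413]), np.float64(0.0009069270275968066)) [0.5418 0.4506 0.008 ] [0.5429 0.5073 0.008 ]
h1 (array([0.4992, 0.5075, 0.0431]), np.float64(0.04456759681787149)) [0.5213 0.5138 0.008 ] [0.4729 0.5728 0.008 ]
h2 (array([0.503 , 0.4558, 0.0954]), np.float64(0.045150172907834234)) [0.4756 0.4639 0.008 ] [0.5244 0.6291 0.008 ]
tray c near post right (array([0.5596, 0.399 , 0.0432]), np.float64(0.0486262151272585)) [0.5357 0.4011 0.008 ] [0.5879 0.4568 0.008 ]
barend (array([0.6707, 0.2991, 0.0044]), np.float64(0.0009176216351269123)) [0.6697 0.2995 0.008 ] [0.6702 0.2943 0.008 ]
T [0.5864 0.4574 0.014 ]
T [0.5356 0.401  0.014 ]
T [0.4625 0.5686 0.014 ]
S [0.5872 0.4467 0.014 ]
S [0.5373 0.3892 0.014 ]
S [0.4151 0.501  0.014 ]
T gauge 0.74 468 339 357 168 209
T carrier 0.91 3720 214 300 213 303
S gauge 0.9 415 327 369 247 260
S carrier 0.62 2171 238 319 173 228
```

```bash
cat >> h.py <<'E'
from scipy.spatial.transform import Rotation as Ro
def Rtool(s): q=s["eef_rot"];return Ro.from_quat([q[1],q[2],q[3],q[0]]).as_matrix()
def plan(pos,yawj=None,s=None):
    """pos TCP, yawj: world angle(deg) of tool y; tool x straight down"""
    s=s or bot.read_state();R=Rtool(s)
    if yawj is None: yawj=np.degrees(np.arctan2(R[1,1],R[0,1]))
    a=np.radians(yawj);y=np.array([np.cos(a),np.sin(a),0]);x=np.array([0,0,-1.]);z=np.cross(x,y)
    G=np.stack([x,y,z],1)
    sh=R.T@(np.array(pos)-s["ee_pos"])/.04; rv=Ro.from_matrix(R.T@G).as_rotvec()/.1
    print("shift",np.round(sh,3),"turn",np.round(rv,3),"target-frame shift",np.round(G.T@(np.array(pos)-s["ee_pos"])/.04,3));print("R\n",np.round(R,4),"yaw",np.degrees(np.arctan2(R[1,1],R[0,1])),"t",s["clock"],s["ee_pos"])
E
python3 - <<'E'
from h import *
np.set_printoptions(precision=4,suppress=True)
T=dict(np.load("pics/top0.npz"));S=dict(np.load("pics/side0.npz"))
tz=lambda a,b:(200+a/4-.375,150+b/4-.375)
sz=lambda a,b:(230+a/4-.375,160+b/4-.375)
print(tri(T,tz(563,295),S,sz(327,365)),tri(T,tz(598,390),S,sz(212,402)))
print(tri(T,tz(586,201),S,sz(419,367)))
plan([.608,.311,.1],78.7); 
plan([.608,.311,.1],-101.3)
print(proj(S,bot.read_state()["ee_pos"]))
E
```

```text
(array([ 0.5647,  0.3232, -0.0015]), np.float64(0.003211623699799642)) (array([ 0.5144,  0.3066, -0.0089]), np.float64(0.004346711381078638))
(array([0.6085, 0.3114, 0.0046]), np.float64(0.0002546795561406634))
shift [ 3.283 -3.249 11.065] turn [-1.956  0.    -0.   ] target-frame shift [ 3.283 -5.337 10.223]
R
 [[ 0.      0.3828  0.9238]
 [ 0.      0.9238 -0.3828]
 [-1.      0.      0.    ]] yaw 67.49081558140539 t 1.3 [0.2489 0.6005 0.2313]
shift [ 3.283 -3.249 11.065] turn [29.46 -0.   -0.  ] target-frame shift [  3.283   5.337 -10.223]
R
 [[ 0.      0.3828  0.9238]
 [ 0.      0.9238 -0.3828]
 [-1.      0.      0.    ]] yaw 67.49081558140539 t 1.3 [0.2489 0.6005 0.2313]
[155.7416  87.3488]
```

>>> drive_tool(commands="0.25 -0.25 0.85 0 0 0;0.25 -0.25 0.85 0 0 0;0.25 -0.25 0.85 0 0 0;0.25 -0.25 0.85 0 0 0;0.25 -0.25 0.85 0 0 0", jaw=70, squeeze=60)

```text
clock: 1.72
ee_pos: [0.3878, 0.4882, 0.1811]
eef_rot: [0.694, 0.138, 0.693, -0.138]
contact_force: [1.4, 1.1, -0.3]
opening: 0.7
```

>>> drive_tool(commands="0.25 -0.25 0.85 0 0 0;0.25 -0.25 0.85 0 0 0;0.25 -0.25 0.85 0 0 0;0.25 -0.25 0.85 0 0 0;0.25 -0.25 0.85 0 0 0")

```text
clock: 2.13
ee_pos: [0.5259, 0.3767, 0.1311]
eef_rot: [0.694, 0.138, 0.693, -0.138]
contact_force: [-0.1, 1.3, -0.7]
opening: 0.706
```

>>> drive_tool(commands="0.25 -0.25 0.85 0 0 0;0.25 -0.25 0.85 0 0 0;0.25 -0.25 0.85 0 0 0;0 0 0 -1 0 0;0 0 0 -0.96 0 0")

```text
clock: 2.55
ee_pos: [0.6086, 0.309, 0.1]
eef_rot: [0.703, 0.069, 0.704, -0.069]
contact_force: [-0.2, 0.4, 0.8]
opening: 0.697
```

>>> drive_tool(commands="0 0 0 0 0 0;0 0 0 0 0 0;0 0 0 0 0 0")

```text
clock: 2.8
ee_pos: [0.6073, 0.3115, 0.1015]
eef_rot: [0.704, 0.07, 0.704, -0.07]
contact_force: [-0.0, 0.3, -0.6]
opening: 0.701
```

```bash
cat >> h.py <<'E'
def snap(tag,wins):
    out={}
    for n,(x0,y0,w,hh,k) in wins.items():
        f=grab_frame(n);out[n]=f
        np.savez(f"pics/{n}{tag}.npz",**{k2:np.array(v) for k2,v in f.items()})
        cv2.imwrite(f"pics/{n}{tag}.png",cv2.resize(f["img"][y0:y0+hh,x0:x0+w],None,fx=k,fy=k,interpolation=cv2.INTER_CUBIC))
    return out
E
python3 - <<'E'
from h import *
np.set_printoptions(precision=4,suppress=True)
f=snap("1",{"top":(250,130,190,140,4),"side":(270,130,190,150,4)})
for n in f: print(n,proj(f[n],bot.read_state()["ee_pos"]))
plan([.608,.311,.004],78.7)
E
```

```text
top [350.363  195.5575]
side [335.2059 206.4743]
shift [ 2.439 -0.012  0.024] turn [ 0.     0.003 -0.001] target-frame shift [ 2.439 -0.012  0.024]
R
 [[ 0.0003  0.1959  0.9806]
 [ 0.0001  0.9806 -0.1959]
 [-1.      0.0001  0.0003]] yaw 78.70052784589963 t 2.9 [0.6071 0.3117 0.1016]
```

View pics/top1.png

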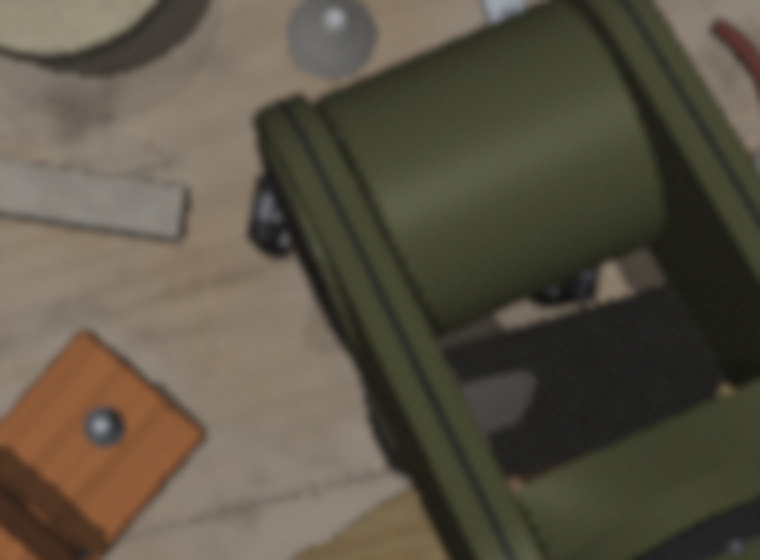

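View pics/side1.png

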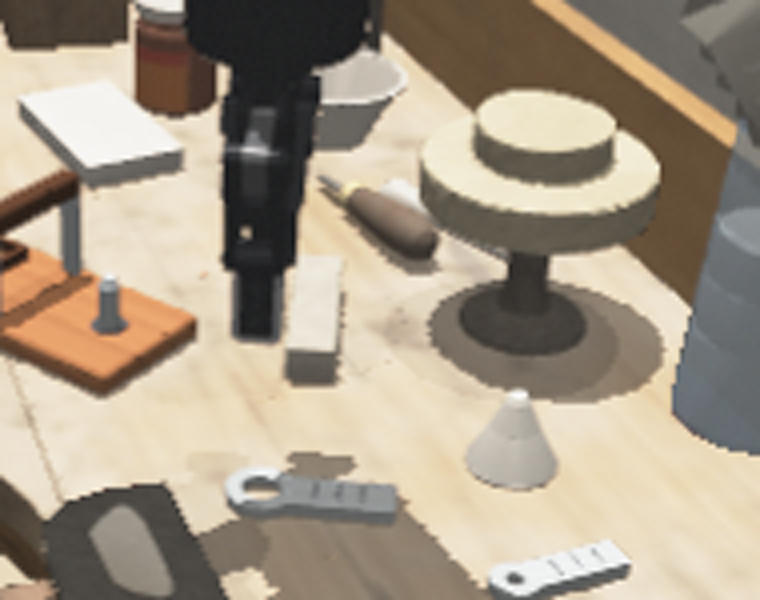

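Run:
```python
from h import *
S=dict(np.load("pics/side1.npz"))
for z in(.09,.1,.105,.11,.115): 
  for yy in(-.030,-.038): print(z,proj(S,[.607-.196*.03,.3117+yy*.98,z]),end=' ')
  print()
```

```text
0.09 [333.05239529 220.98595298] 0.09 [333.45230573 223.43839153] 
0.1 [333.22617483 216.02143238] 0.1 [333.63009201 218.44559852] 
0.105 [333.31391826 213.51583645] 0.105 [333.7198661  215.92554582] 
0.11 [333.4022389  210.99446976] 0.11 [333.81023591 213.38950406] 
0.115 [333.49114294 208.45716912] 0.115 [333.9012079  210.83730651]
```

>>> drive_tool(commands="0.8 0 0 0 0 0;0.8 0 0 0 0 0;0.6 0 0 0 0 0;0.2 0 0 0 0 0;0.1 0 0 0 0 0")

```text
clock: 3.32
ee_pos: [0.6057, 0.3109, -0.001]
eef_rot: [0.702, 0.069, 0.705, -0.07]
contact_force: [0.4, -0.6, 0.0]
opening: 0.697
```

>>> drive_tool(commands="0 0 0 0 0 0;0 0 0 0 0 0")

```text
clock: 3.48
ee_pos: [0.6086, 0.3119, 0.0032]
eef_rot: [0.705, 0.07, 0.703, -0.069]
contact_force: [-0.1, -0.0, 0.6]
opening: 0.702
```

Run:
```python
from h import *
s=bot.read_state();print(s["ee_pos"],s["contact_force"])
f=snap("2",{"side":(270,170,160,120,5)})
```

```text
[0.60862926 0.31188833 0.00324898] [-0.07199505 -0.03462445  0.56333376]
```

View pics/side2.png

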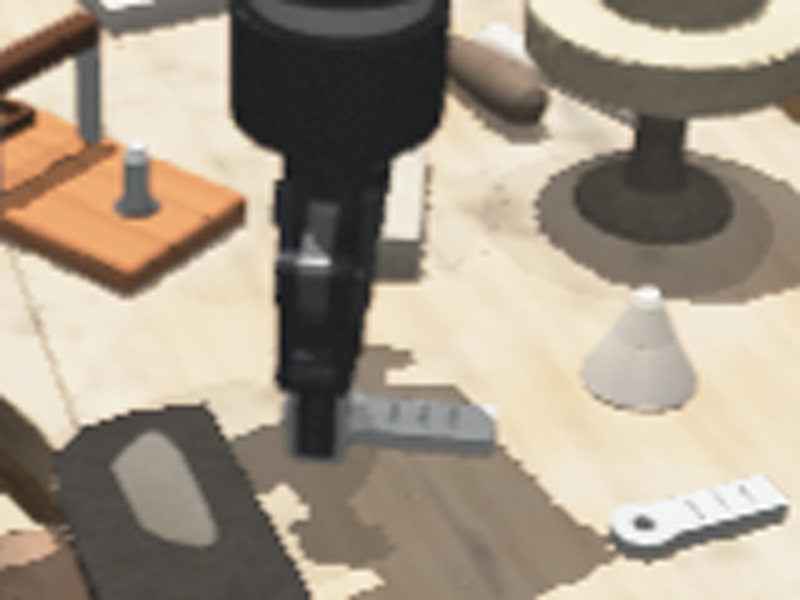

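>>> drive_tool(commands="0.04 0 0 0 0 0;0 0 0 0 0 0;0 0 0 0 0 0;0 0 0 0 0 0;0 0 0 0 0 0", jaw=0, squeeze=60)

```text
clock: 3.95
ee_pos: [0.6082, 0.3115, 0.0013]
eef_rot: [0.704, 0.07, 0.703, -0.069]
contact_force: [-2.5, -0.8, 6.2]
opening: 0.354
```

>>> drive_tool(commands="0 0 0 0 0 0;0 0 0 0 0 0;0 0 0 0 0 0;0 0 0 0 0 0")

```text
clock: 4.28
ee_pos: [0.6082, 0.3115, 0.0013]
eef_rot: [0.704, 0.07, 0.703, -0.069]
contact_force: [-1.9, -1.0, 5.9]
opening: 0.357
```

>>> drive_tool(commands="-0.25 0 0 0 0 0;-0.5 0 0 0 0 0;-0.5 0 0 0 0 0;-0.5 0 0 0 0 0;0 0 0 0 0 0")

```text
clock: 4.7
ee_pos: [0.6103, 0.3124, 0.0753]
eef_rot: [0.706, 0.071, 0.701, -0.068]
contact_force: [1.1, -0.1, 1.5]
opening: 0.352
```

>>> drive_tool(commands="0 0 0 0 0 0;0 0 0 0 0 0")

```text
clock: 4.87
ee_pos: [0.6067, 0.3109, 0.0687]
eef_rot: [0.703, 0.069, 0.704, -0.07]
contact_force: [0.4, -0.2, -0.2]
opening: 0.349
```

Run:
```python
from h import *
s=bot.read_state();print(s["ee_pos"],s["contact_force"],s["opening"])
f=snap("3",{"side":(270,150,160,120,5),"top":(250,130,190,140,4)})
print(mark_of(f["side"],"gauge")[:2],proj(f["side"],s["ee_pos"]))
```

```text
[0.60670435 0.31088915 0.06869503] [ 0.36514456 -0.21079028 -0.21768895] 0.34938855308853445
[{'position': [0.6079, 0.3107, 0.0658], 'confidence': 0.87}, {'position': [0.7137, 0.2363, -0.0014], 'confidence': 0.29}] [334.41571394 222.49927446]
```

View pics/side3.png

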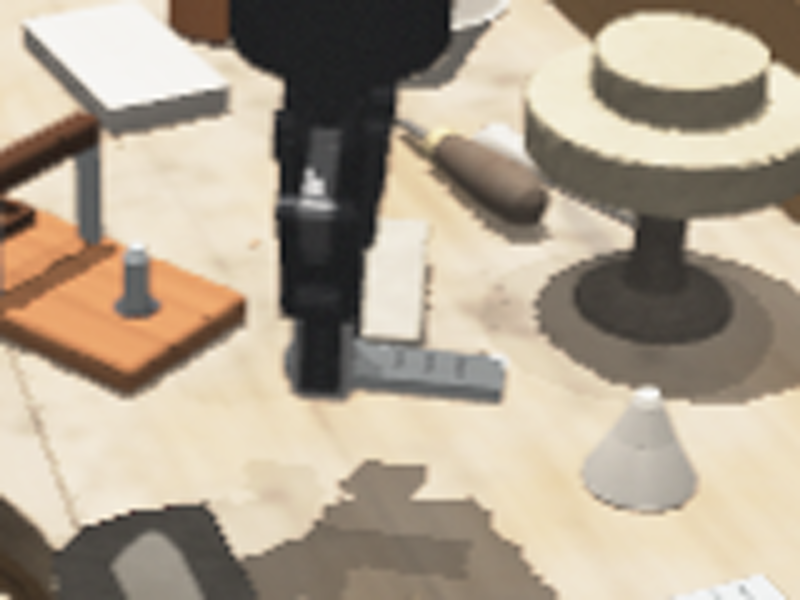

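Run:
```python
from h import *
np.set_printoptions(precision=4,suppress=True)
T=dict(np.load("pics/top0.npz"))
print("cam",-T["R"].T@T["t"])
def warp(z,x0=.40,x1=.62,y0=.38,y1=.60,res=.0005):
    xs=np.arange(x0,x1,res);ys=np.arange(y0,y1,res)
    mx=np.zeros((len(xs),len(ys)),np.float32);my=mx.copy()
    for i,x in enumerate(xs):
        for j,y in enumerate(ys):
            mx[i,j],my[i,j]=proj(T,[x,y,z])
    return cv2.remap(T["img"],mx,my,cv2.INTER_CUBIC)
w=warp(.014)
hsv=cv2.cvtColor(w,cv2.COLOR_BGR2HSV)
m=((hsv[...,1]>110)&((hsv[...,0]<14)|(hsv[...,0]>170))).astype(np.uint8)
n,l,st,c=cv2.connectedComponentsWithStats(m);k=1+np.argmax(st[1:,4]);m=(l==k).astype(np.uint8)
m=cv2.morphologyEx(m,cv2.MORPH_CLOSE,np.ones((25,25)))
cs=max(cv2.findContours(m,0,1)[0],key=cv2.contourArea)
r=cv2.minAreaRect(cs);b=cv2.boxPoints(r)
print("size mm",np.array(r[1])/2,"centre",.40+r[0][1]*.0005,.38+r[0][0]*.0005)
W=np.stack([.40+b[:,1]*.0005,.38+b[:,0]*.0005],1);print(W)
for i in range(4):
    d=W[(i+1)%4]-W[i];print(np.linalg.norm(d),np.degrees(np.arctan2(d[1],d[0])))
cv2.imwrite("pics/warp14.png",w); cv2.imwrite("pics/m14.png",m*255)
w2=warp(.038,.51,.57,.42,.48,.00025)
cv2.imwrite("pics/warp38.png",cv2.resize(w2,None,fx=2.5,fy=2.5))
```

```text
cam [0.5258 0.3854 0.9239]
size mm [ 79.0052 168.1859] centre 0.499626708984375 0.48503833770751953
[[0.5363 0.3997]
 [0.4105 0.5113]
 [0.463  0.5704]
 [0.5887 0.4587]]
0.16818585 138.39714
0.07900521 48.397137
0.16818585 -41.60284
0.07900526 -131.60286
```

View pics/warp38.png

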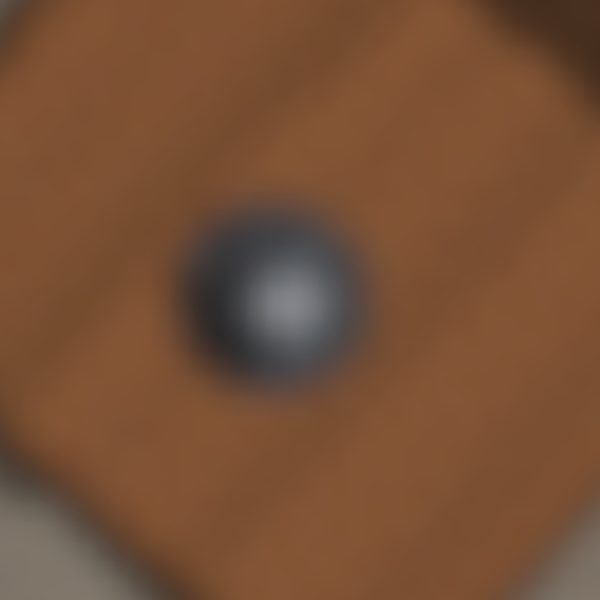

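View pics/m14.png

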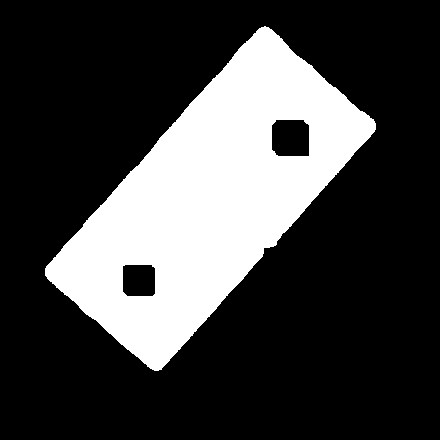

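Run:
```python
from h import *
plan([.541,.4487,.075],48.4)
```

```text
shift [-0.184  3.065 -2.274] turn [ 5.292 -0.022  0.025] target-frame shift [-0.185  1.498 -3.51 ]
R
 [[-0.0031  0.1955  0.9807]
 [-0.0013  0.9807 -0.1955]
 [-1.     -0.0019 -0.0028]] yaw 78.72381924307382 t 5.0167 [0.60620021 0.31066084 0.06761125]
```

>>> drive_tool(commands="-0.2 0 0 0 0 0;0 0.6 -0.45 0 0 0;0 0.6 -0.45 0 0 0;0 0.6 -0.45 0 0 0;0 0.6 -0.45 0 0 0")

```text
clock: 5.43
ee_pos: [0.555, 0.4202, 0.0777]
eef_rot: [0.704, 0.07, 0.704, -0.07]
contact_force: [-0.0, 0.2, -0.3]
opening: 0.352
```

>>> drive_tool(commands="0 0.6 -0.45 0 0 0;0 0 0 0.9 0 0;0 0 0 0.9 0 0;0 0 0 0.9 0 0;0 0 0 0.9 0 0")

```text
clock: 5.85
ee_pos: [0.5422, 0.4468, 0.0775]
eef_rot: [0.679, 0.195, 0.68, -0.196]
contact_force: [-0.3, 0.1, -0.6]
opening: 0.351
```

>>> drive_tool(commands="0 0 0 0.9 0 0;0 0 0 0.8 0 0;0 0 0 0 0 0;0 0 0 0 0 0;0 0 0 0 0 0")

```text
clock: 6.27
ee_pos: [0.5426, 0.4464, 0.0776]
eef_rot: [0.661, 0.251, 0.661, -0.251]
contact_force: [0.2, -0.3, -0.5]
opening: 0.355
```

Run:
```python
from h import *
f=snap("4",{"side":(230,130,160,120,5),"top":(210,150,190,140,4)})
plan([.541,.4487,.052],48.4)
s=bot.read_state();print(s["contact_force"],s["opening"],proj(f["side"],s["ee_pos"]))
print(mark_of(f["side"],"gauge")[:2],mark_of(f["top"],"gauge")[:2])
```

```text
shift [ 0.641  0.017 -0.067] turn [ 0.003 -0.     0.002] target-frame shift [ 0.641  0.017 -0.067]
R
 [[-2.000e-04  6.637e-01  7.480e-01]
 [-2.000e-04  7.480e-01 -6.637e-01]
 [-1.000e+00 -2.000e-04 -0.000e+00]] yaw 48.4176210519405 t 6.3667 [0.54256367 0.44642146 0.07763404]
[-0.95923864 -0.21570419 -1.27398995] 0.35170823602870205 [297.19358222 183.73676545]
[{'position': [0.5439, 0.4441, 0.0749], 'confidence': 0.74}] []
```

View pics/side4.png

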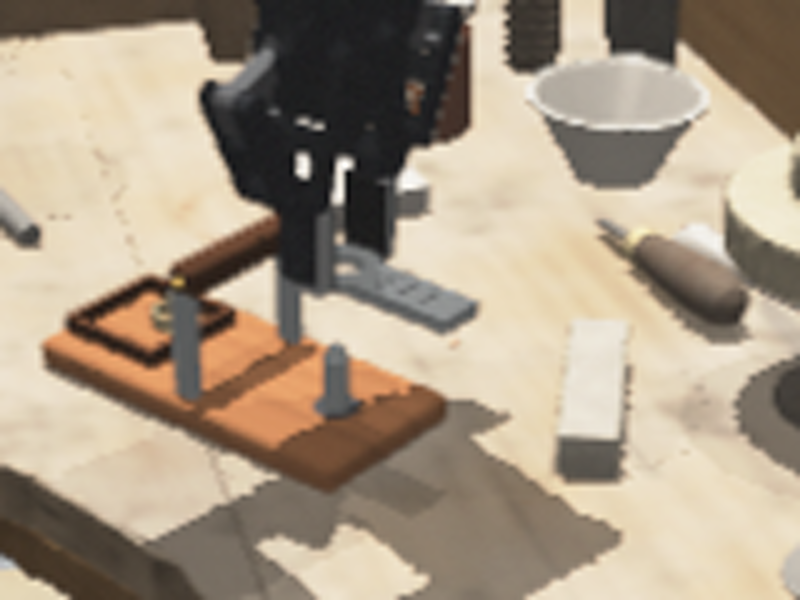

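View pics/top4.png

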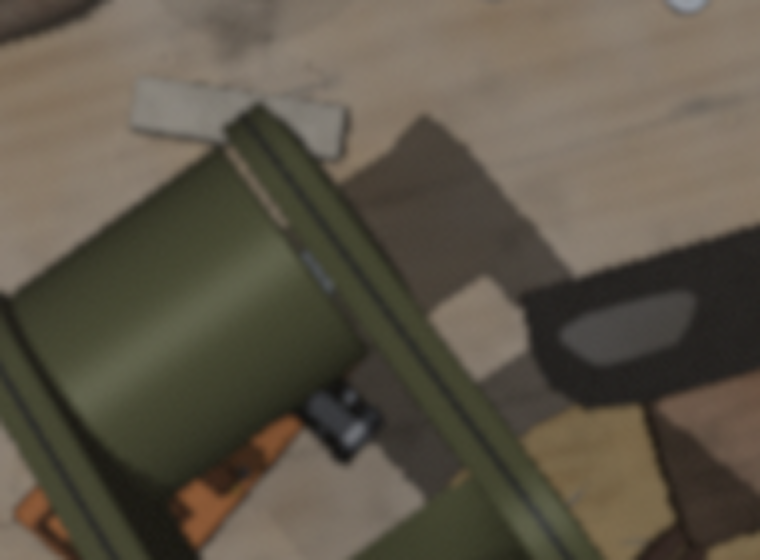

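Run:
```python
from h import *
np.set_printoptions(precision=2,suppress=True)
S=dict(np.load("pics/side0.npz"))
def end(h,a,zt,lat): 
    a=np.radians(a);d=np.array([np.cos(a),np.sin(a)]);n=np.array([-d[1],d[0]])
    p=np.array(h[:2])+.063*d+lat*n;return proj(S,[p[0],p[1],zt])
def z(p,o,k):return (p-np.array(o)+.5)*k-.5
print("side0 end L,R",[z(end((.6082,.3115),-11.3,.008,l),(230,160),4) for l in(.011,-.011)])
print("side3",[z(end((.6067,.3109),-11.3,.0687+.0067,l),(270,150),5) for l in(.011,-.011)])
print("side4",[z(end((.5426,.4464),-41.6,.0776+.0067,l),(230,130),5) for l in(.011,-.011)])
print("post tip/foot at .541,.4487",z(proj(S,[.541,.4487,.044]),(230,130),5),z(proj(S,[.541,.4487,.014]),(230,130),5))
for n,c in(("side0",(215,150)),):pass
i=cv2.imread
a=np.load("pics/side0.npz")["img"][235:270,320:380];b=np.load("pics/side3.npz")["img"][200:240,320:385];c=np.load("pics/side4.npz")["img"][170:210,280:345]
cv2.imwrite("pics/e0.png",np.vstack([cv2.resize(x,(600,int(x.shape[0]*600/x.shape[1])),interpolation=cv2.INTER_CUBIC)[:200] for x in(a,b,c)]))
```

```text
side0 end L,R [array([554.97, 359.84]), array([552.89, 387.83])]
side3 [array([502.57, 347.47]), array([500.06, 380.28])]
side4 [array([477.71, 293.05]), array([443.18, 313.61])]
post tip/foot at .541,.4487 [334.8  340.14] [335.47 402.26]
```

Run:
```python
from h import *
p=np.load("pics/side4.npz");img=p["img"]
x=img[160:215,280:340]
cv2.imwrite("pics/e4.png",cv2.resize(x,None,fx=10,fy=10,interpolation=cv2.INTER_CUBIC))
```

```text
(no output)
```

View pics/e4.png

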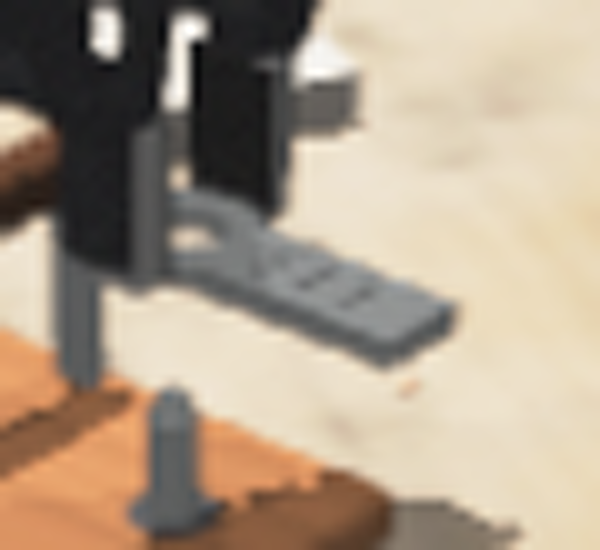

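View pics/e0.png

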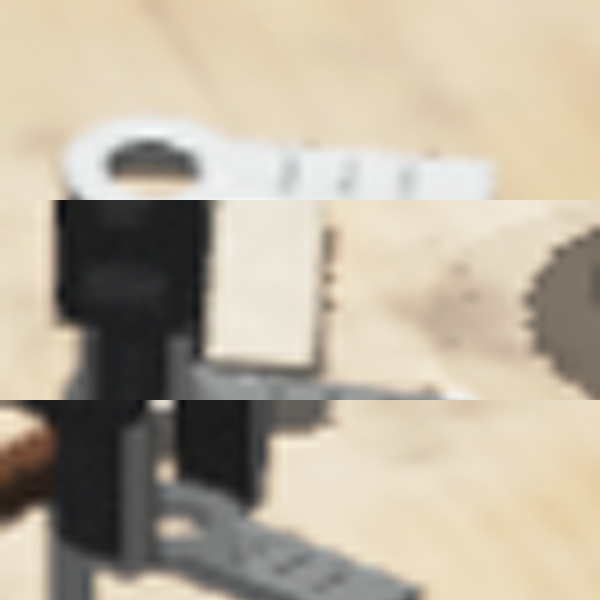

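Run:
```python
from h import *
plan([.5413,.4498,.049],48.4)
```

```text
shift [ 0.717  0.041 -0.081] turn [-0.001 -0.     0.001] target-frame shift [ 0.717  0.041 -0.081]
R
 [[-1.000e-04  6.640e-01  7.477e-01]
 [-0.000e+00  7.477e-01 -6.640e-01]
 [-1.000e+00 -1.000e-04 -0.000e+00]] yaw 48.392401656948245 t 6.4667 [0.54262088 0.44643013 0.07769699]
```

>>> drive_tool(commands="0.3 0.04 -0.08 0 0 0;0.3 0 0 0 0 0;0.12 0 0 0 0 0;0 0 0 0 0 0;0 0 0 0 0 0")

```text
clock: 6.88
ee_pos: [0.5405, 0.4493, 0.0473]
eef_rot: [0.66, 0.251, 0.661, -0.252]
contact_force: [0.7, 0.4, 0.6]
opening: 0.35
```

Run:
```python
from h import *
f=snap("5",{"side":(270,165,60,55,10),"top":(210,150,190,140,4)})
plan([.5413,.4498,.0175],48.4)
s=bot.read_state();print(s["contact_force"],s["opening"])
```

```text
shift [ 0.788 -0.004 -0.001] turn [-0.007  0.001 -0.002] target-frame shift [ 0.788 -0.004 -0.001]
R
 [[ 2.000e-04  6.644e-01  7.474e-01]
 [ 1.000e-04  7.474e-01 -6.644e-01]
 [-1.000e+00  2.000e-04  1.000e-04]] yaw 48.361970920776876 t 6.9833 [0.54143965 0.44988556 0.04900088]
[ 0.0463389  -0.96182655 -0.60509794] 0.35382690365952285
```

View pics/side5.png

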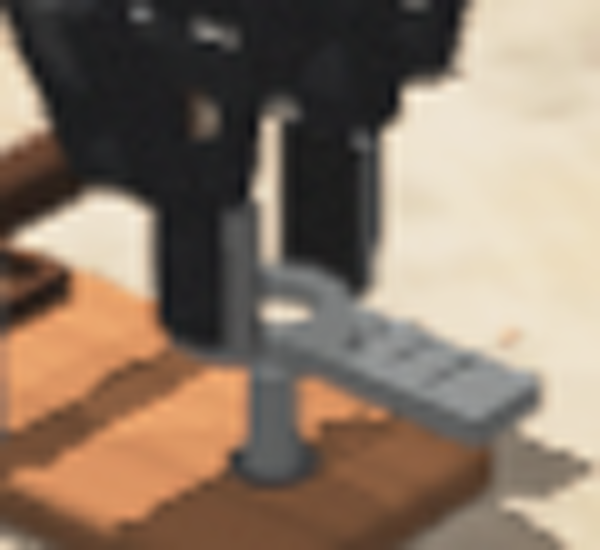

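>>> drive_tool(commands="0.15 0.01 0.01 0 0 0;0.15 0 0 0 0 0;0 0 0 0 0 0;0 0 0 0 0 0")

```text
clock: 7.32
ee_pos: [0.5414, 0.4494, 0.036]
eef_rot: [0.661, 0.251, 0.661, -0.252]
contact_force: [1.0, 0.3, -0.5]
opening: 0.352
```

Run:
```python
from h import *
f=snap("6",{"side":(270,165,60,55,10)})
plan([.5417,.4499,.0175],48.4)
s=bot.read_state();print(s["contact_force"],s["opening"])
```

```text
shift [ 0.476  0.005 -0.003] turn [-0.007 -0.001  0.006] target-frame shift [ 0.476  0.005 -0.003]
R
 [[-5.000e-04  6.645e-01  7.473e-01]
 [-4.000e-04  7.473e-01 -6.645e-01]
 [-1.000e+00 -6.000e-04 -1.000e-04]] yaw 48.358186832570716 t 7.3667 [0.54165656 0.44967415 0.0365352 ]
[-0.18688657  1.08558631 -0.71074995] 0.3518633970925112
```

View pics/side6.png

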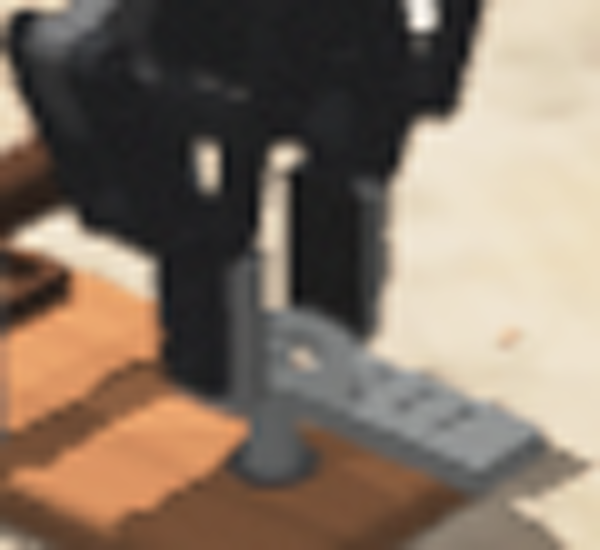

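>>> drive_tool(commands="0.12 0 0 0 0 0;0.12 0 0 0 0 0;0.12 0 0 0 0 0;0 0 0 0 0 0;0 0 0 0 0 0")

```text
clock: 7.78
ee_pos: [0.5414, 0.4495, 0.0216]
eef_rot: [0.661, 0.251, 0.661, -0.252]
contact_force: [0.3, 0.5, -0.1]
opening: 0.356
```

>>> drive_tool(commands="0.06 0 0 0 0 0;0.06 0 0 0 0 0;0 0 0 0 0 0;0 0 0 0 0 0")

```text
clock: 8.12
ee_pos: [0.5417, 0.4498, 0.0175]
eef_rot: [0.661, 0.251, 0.661, -0.251]
contact_force: [-0.0, 0.3, -0.4]
opening: 0.353
```

Run:
```python
from h import *
f=snap("7",{"side":(260,165,70,60,10)})
s=bot.read_state();print(s["ee_pos"],s["contact_force"],s["ft_torque"],s["opening"])
```

```text
[0.54184398 0.44981741 0.0177282 ] [ 1.24164276  0.56832302 -0.37705241] [-0.01678228  0.04356223 -0.08973406] 0.34903977091271576
```

View pics/side7.png

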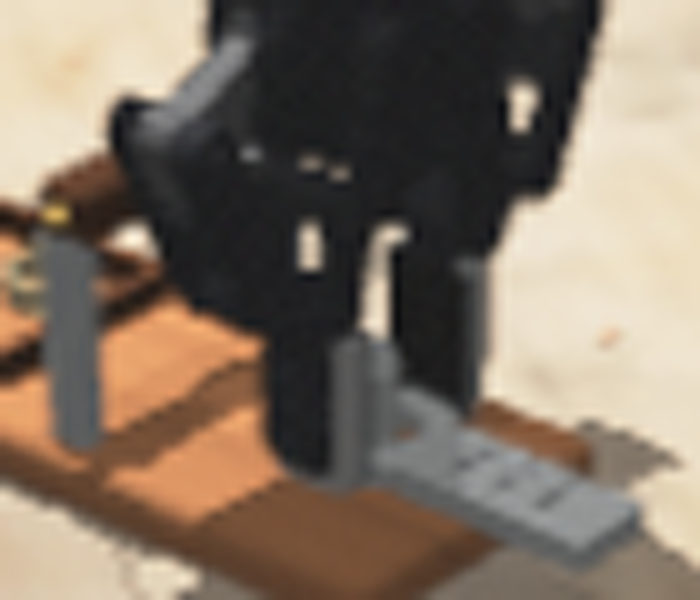

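>>> drive_tool(commands="0.04 0 0 0 0 0;0 0 0 0 0 0;0 0 0 0 0 0")

```text
clock: 8.42
ee_pos: [0.5418, 0.4498, 0.0161]
eef_rot: [0.661, 0.251, 0.661, -0.251]
contact_force: [0.8, -0.7, 0.3]
opening: 0.353
```

>>> drive_tool(commands="0 0 0 0 0 0;0 0 0 0 0 0;0 0 0 0 0 0;0 0 0 0 0 0;0 0 0 0 0 0", jaw=65)

```text
clock: 8.83
ee_pos: [0.5419, 0.4499, 0.0162]
eef_rot: [0.661, 0.251, 0.661, -0.251]
contact_force: [0.4, 0.6, -0.8]
opening: 0.654
```

>>> drive_tool(commands="-0.3 0 0 0 0 0;-0.7 0 0 0 0 0;-0.8 0 0 0 0 0;-0.8 0 0 0 0 0;-0.8 0 0 0 0 0")

```text
clock: 9.25
ee_pos: [0.5417, 0.4498, 0.1545]
eef_rot: [0.661, 0.251, 0.661, -0.251]
contact_force: [-0.4, 0.3, 0.4]
opening: 0.652
```

Run:
```python
from h import *
f=snap("8",{"side":(230,150,120,90,6),"top":(200,150,190,150,4)})
s=bot.read_state();print(s["ee_pos"],s["contact_force"],s["opening"])
```

```text
[0.5454079  0.45239064 0.16206858] [0.41676227 0.36115539 1.83629949] 0.6494416314895042
```

View pics/side8.png

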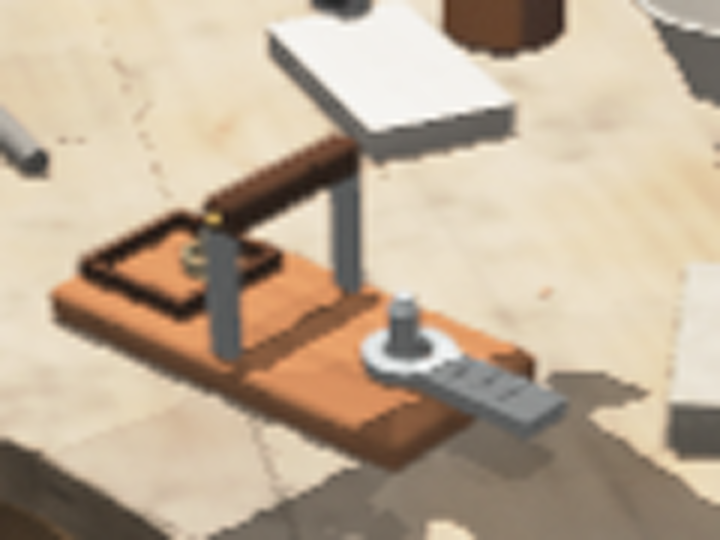

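View pics/top8.png

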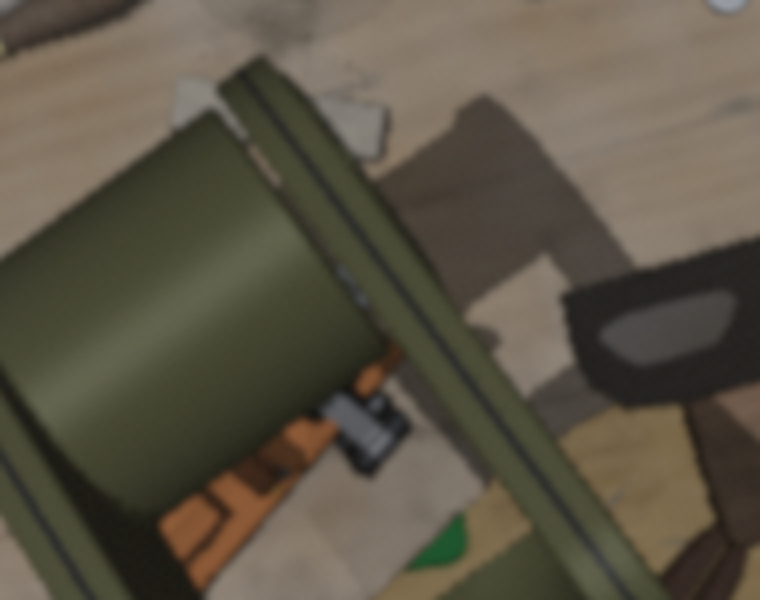

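Run:
```python
from h import *
print(bot.read_state()["joint_positions"])
plan([.5,.4862,.120],-41.6)
plan([.5,.4862,.120],138.4)
```

```text
[ 6.16723571e-01  2.88076993e-01  1.57875867e+00  1.96838227e-05
  1.26028253e+00 -2.27331051e-01]
shift [ 1.045 -0.137 -1.413] turn [15.701 -0.085 -0.136] target-frame shift [ 1.052 -1.41   0.122]
R
 [[ 0.0118  0.6644  0.7473]
 [ 0.0084  0.7473 -0.6645]
 [-0.9999  0.0141  0.0032]] yaw 48.361741678044496 t 9.35 [0.5454079  0.45239064 0.16206858]
shift [ 1.045 -0.137 -1.413] turn [-15.715   0.136  -0.085] target-frame shift [ 1.052  1.41  -0.122]
R
 [[ 0.0118  0.6644  0.7473]
 [ 0.0084  0.7473 -0.6645]
 [-0.9999  0.0141  0.0032]] yaw 48.361741678044496 t 9.35 [0.5454079  0.45239064 0.16206858]
```

>>> drive_tool(commands="0 0 -0.5 0.98 0 0;0 0 0 0.98 0 0;0 0 0 0.98 0 0;0 0 0 0.98 0 0;0 0 0 0.98 0 0")

```text
clock: 9.77
ee_pos: [0.5266, 0.4631, 0.1524]
eef_rot: [0.579, 0.405, 0.579, -0.406]
contact_force: [-0.2, 0.1, 0.4]
opening: 0.647
```

>>> drive_tool(commands="0 0 0 0.98 0 0;0 0 0 0.98 0 0;0 0 0 0.98 0 0;0 0 0 0.98 0 0;0 0 0 0.98 0 0")

```text
clock: 10.18
ee_pos: [0.5268, 0.463, 0.1523]
eef_rot: [-0.464, -0.534, -0.464, 0.534]
contact_force: [-0.1, -0.1, 0.7]
opening: 0.65
```

>>> drive_tool(commands="0 0 0 0.98 0 0;0 0 0 0.98 0 0;0 0 0 0.98 0 0;0 0 0 0.98 0 0;0 0 0 0.98 0 0")

```text
clock: 10.6
ee_pos: [0.5268, 0.463, 0.1523]
eef_rot: [-0.32, -0.63, -0.32, 0.63]
contact_force: [-0.6, -0.0, 0.4]
opening: 0.653
```

>>> drive_tool(commands="0.2 -0.4 0 0.98 0 0;0.2 -0.4 0 0 0 0;0 0 0 0 0 0;0 0 0 0 0 0;0 0 0 0 0 0")

```text
clock: 11.02
ee_pos: [0.5018, 0.4832, 0.136]
eef_rot: [-0.291, -0.644, -0.291, 0.644]
contact_force: [0.4, -0.4, 0.3]
opening: 0.649
```

Run:
```python
from h import *
f=snap("9",{"side":(220,110,130,120,5),"top":(200,150,190,150,4)})
plan([.5,.4862,.048],-41.6)
```

```text
shift [ 2.215 -0.098 -0.018] turn [ 0.027 -0.006 -0.003] target-frame shift [ 2.215 -0.097 -0.019]
R
 [[ 7.000e-04  7.496e-01 -6.619e-01]
 [ 3.000e-04 -6.619e-01 -7.496e-01]
 [-1.000e+00  3.000e-04 -6.000e-04]] yaw -41.442824374027595 t 11.1167 [0.50241384 0.48305381 0.13660104]
```

View pics/side9.png

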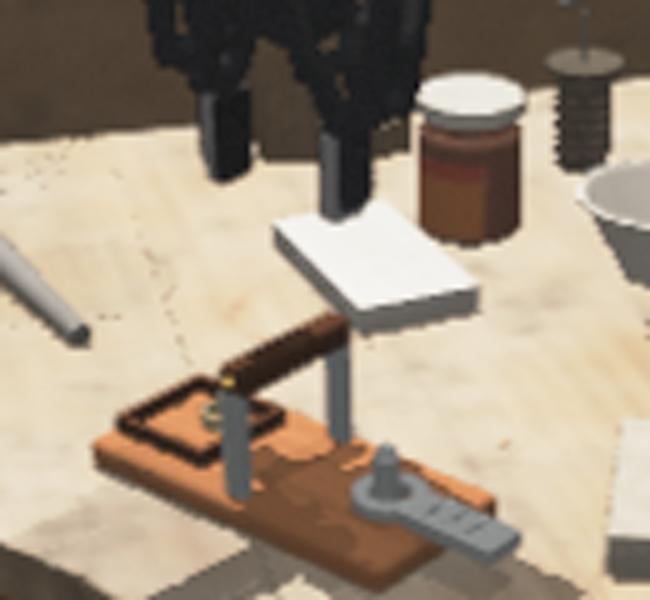

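View pics/top9.png

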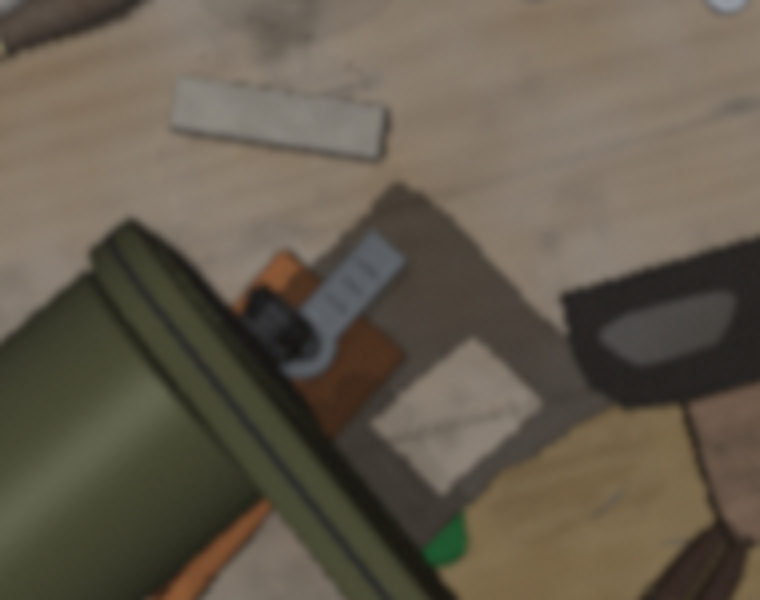

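>>> drive_tool(commands="0.3 -0.1 -0.02 0.03 0 0;0.6 0 0 0 0 0;0.5 0 0 0 0 0;0.3 0 0 0 0 0;0 0 0 0 0 0", jaw=50)

```text
clock: 11.53
ee_pos: [0.4974, 0.4845, 0.0633]
eef_rot: [-0.29, -0.643, -0.289, 0.648]
contact_force: [-0.4, -0.8, -1.0]
opening: 0.504
```

Run:
```python
from h import *
f=snap("10",{"side":(220,110,130,120,5)})
s=bot.read_state();print(s["contact_force"],s["opening"])
plan([.5,.4862,.048],-41.6)
```

```text
[0.53957262 0.24625852 0.08425698] 0.49557722040630414
shift [ 0.44   0.015 -0.045] turn [-0.011  0.042  0.007] target-frame shift [ 0.44   0.015 -0.043]
R
 [[-3.300e-03  7.471e-01 -6.647e-01]
 [-2.700e-03 -6.647e-01 -7.471e-01]
 [-1.000e+00 -7.000e-04  4.200e-03]] yaw -41.6622695760301 t 11.5833 [0.49842342 0.48530199 0.06560969]
```

View pics/side10.png

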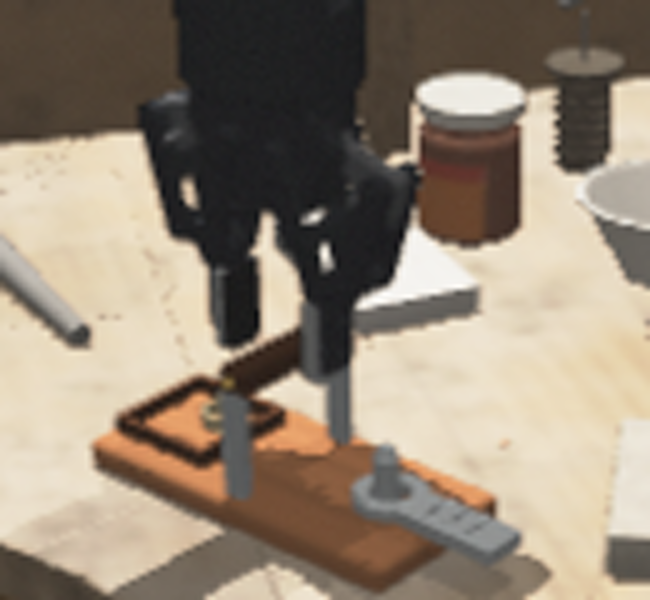

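>>> drive_tool(commands="0.2 0 0 0 0 0;0.2 0 0 0 0 0;0.03 0 0 0 0 0;0 0 0 0 0 0;0 0 0 0 0 0")

```text
clock: 12.0
ee_pos: [0.4996, 0.4865, 0.0513]
eef_rot: [0.29, 0.645, 0.29, -0.645]
contact_force: [-0.2, 0.1, -0.3]
opening: 0.496
```

>>> drive_tool(commands="0 0 0 0 0 0;0 0 0 0 0 0;0 0 0 0 0 0;0 0 0 0 0 0;0 0 0 0 0 0", jaw=0, squeeze=60)

```text
clock: 12.42
ee_pos: [0.5, 0.4866, 0.0518]
eef_rot: [0.289, 0.646, 0.29, -0.645]
contact_force: [0.2, 0.3, 3.4]
opening: 0.15
```

>>> drive_tool(commands="0 0 0 0 0 0;0 0 0 0 0 0;0 0 0 0 0 0;0 0 0 0 0 0;0 0 0 0 0 0", squeeze=100)

```text
clock: 12.83
ee_pos: [0.5001, 0.4868, 0.0519]
eef_rot: [0.289, 0.646, 0.29, -0.644]
contact_force: [0.9, -0.3, 5.4]
opening: 0.139
```

Run:
```python
from h import *
f=snap("11",{"side":(220,110,130,120,5)})
s=bot.read_state();print(s["contact_force"],s["ft_torque"],s["opening"])
plan([.5,.4862,.148],-41.6)
```

```text
[ 1.10712344 -0.04945632  5.81468237] [-0.07978495 -0.08069097  0.00283392] 0.13872143198612177
shift [-2.402  0.007  0.008] turn [-0.01  -0.017 -0.004] target-frame shift [-2.402  0.007  0.012]
R
 [[ 1.400e-03  7.471e-01 -6.647e-01]
 [ 1.100e-03 -6.647e-01 -7.471e-01]
 [-1.000e+00  4.000e-04 -1.700e-03]] yaw -41.65654639576282 t 12.8833 [0.50013302 0.48674225 0.05193647]
```

View pics/side11.png

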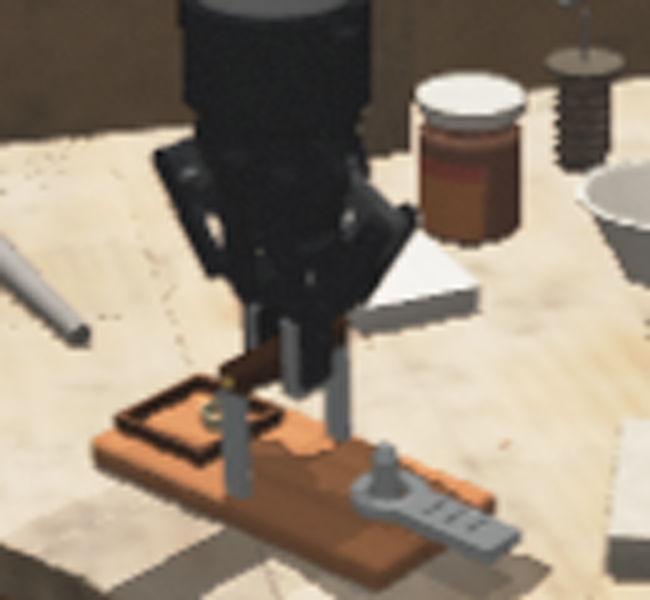

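>>> drive_tool(commands="-0.05 0 0 0 0 0;-0.1 0 0 0 0 0;-0.15 0 0 0 0 0;-0.15 0 0 0 0 0;-0.05 0 0 0 0 0")

```text
clock: 13.3
ee_pos: [0.4992, 0.4863, 0.0711]
eef_rot: [-0.29, -0.645, -0.29, 0.645]
contact_force: [0.8, 0.5, -5.6]
opening: 0.144
```

>>> drive_tool(commands="0 0 0 0 0 0;0 0 0 0 0 0;0 0 0 0 0 0")

```text
clock: 13.55
ee_pos: [0.4992, 0.4862, 0.0706]
eef_rot: [-0.29, -0.645, -0.29, 0.645]
contact_force: [0.5, 0.0, -5.9]
opening: 0.137
```

Run:
```python
from h import *
f=snap("12",{"side":(220,110,130,120,5)})
s=bot.read_state();print(s["contact_force"],s["ft_torque"],s["opening"])
plan([.5,.4862,.152],-41.6)
```

```text
[-0.53844673 -0.69834879 -6.8373623 ] [-0.0146849   0.00694286 -0.00322277] 0.14086373240605654
shift [-2.038  0.013 -0.013] turn [-0.009  0.009  0.001] target-frame shift [-2.038  0.014 -0.015]
R
 [[-7.000e-04  7.472e-01 -6.646e-01]
 [-6.000e-04 -6.646e-01 -7.472e-01]
 [-1.000e+00 -1.000e-04  9.000e-04]] yaw -41.65373107714662 t 13.6 [0.49919227 0.48611118 0.07046266]
```

View pics/side12.png

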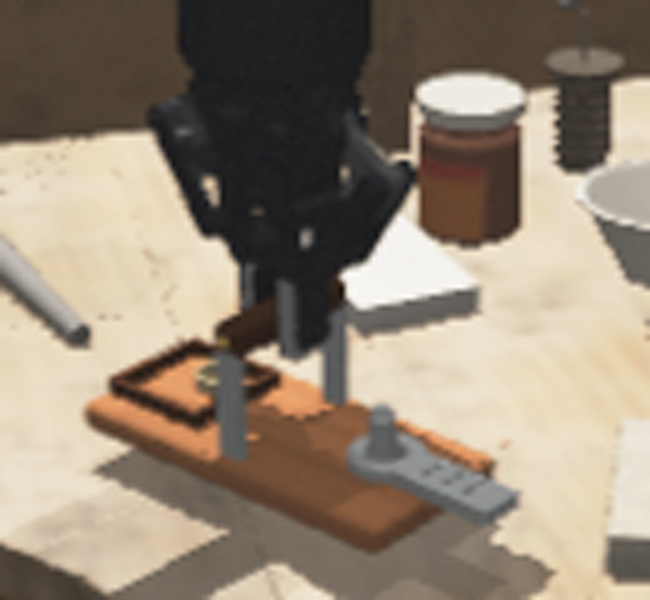

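>>> drive_tool(commands="-0.1 0 0 0 0 0;-0.2 0 0 0 0 0;-0.25 0 0 0 0 0;-0.25 0 0 0 0 0;-0.25 0 0 0 0 0")

```text
clock: 14.02
ee_pos: [0.4999, 0.4867, 0.1149]
eef_rot: [0.289, 0.646, 0.29, -0.645]
contact_force: [1.0, -0.1, -6.2]
opening: 0.139
```

>>> drive_tool(commands="-0.25 0 0 0 0 0;-0.25 0 0 0 0 0;-0.25 0 0 0 0 0;-0.15 0 0 0 0 0;-0.08 0 0 0 0 0")

```text
clock: 14.43
ee_pos: [0.5, 0.4868, 0.1541]
eef_rot: [0.289, 0.646, 0.29, -0.644]
contact_force: [0.3, -0.0, -6.0]
opening: 0.142
```

>>> drive_tool(commands="0 0 0 0 0 0;0 0 0 0 0 0;0 0 0 0 0 0;0 0 0 0 0 0;0 0 0 0 0 0")

```text
clock: 14.85
ee_pos: [0.4991, 0.4861, 0.1512]
eef_rot: [-0.29, -0.645, -0.289, 0.646]
contact_force: [0.8, -0.5, -6.2]
opening: 0.138
```

Run:
```python
from h import *
f=snap("13",{"side":(210,70,130,120,6),"top":(180,130,200,150,4)})
s=bot.read_state();print(s["contact_force"],s["ft_torque"],s["opening"],s["joint_velocities"])
plan([.5,.4862,.152],-41.6)
```

```text
[ 0.09315829 -0.52335149 -6.63088538] [ 0.07577017 -0.0100958  -0.01516342] 0.13982900728909387 [-0.00074224 -0.00183971 -0.00100579  0.00037585 -0.00103306 -0.01804593]
shift [-0.012  0.013 -0.012] turn [-0.009  0.009  0.001] target-frame shift [-0.012  0.013 -0.012]
R
 [[-7.000e-04  7.472e-01 -6.646e-01]
 [-6.000e-04 -6.646e-01 -7.472e-01]
 [-1.000e+00 -1.000e-04  9.000e-04]] yaw -41.65374865812314 t 14.95 [0.49927407 0.48619362 0.15152731]
```

View pics/side13.png

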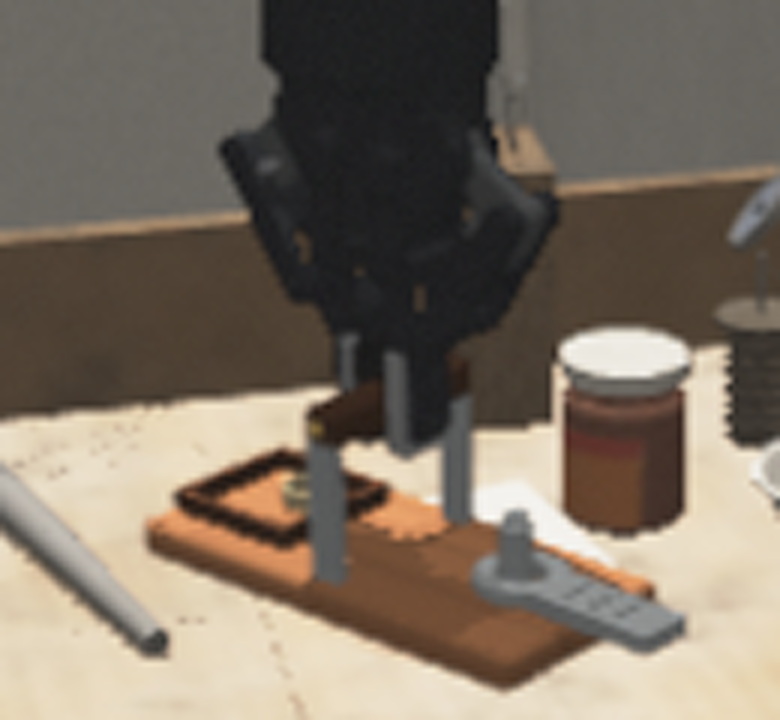

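View pics/top13.png

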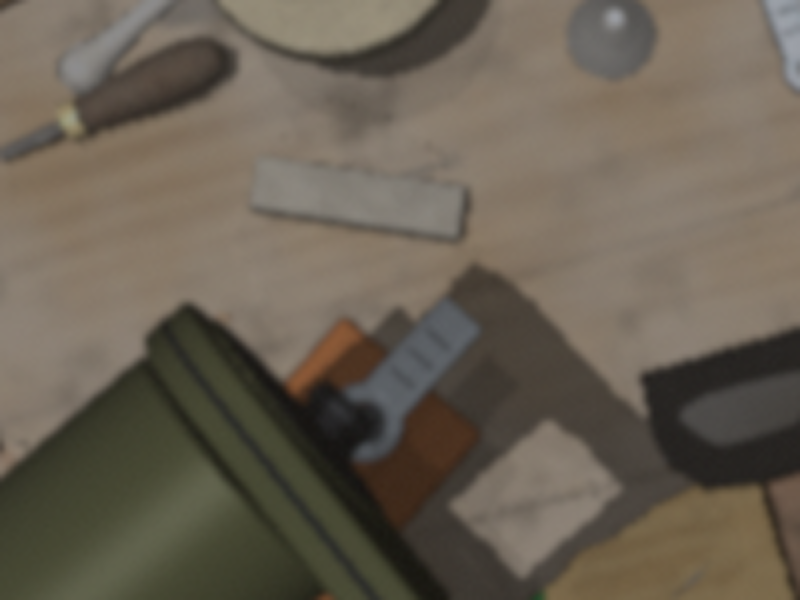

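Run:
```python
from h import *
np.set_printoptions(precision=1,suppress=True)
S=dict(np.load("pics/side13.npz"))
a=np.radians(48.4)
R=np.array([[np.cos(a),-np.sin(a)],[np.sin(a),np.cos(a)]])
for nm,p in {"left":(-40,85),"front":(-40,-85),"right":(40,-85),"posttip":(0,-55),}.items():
    z=.114 if nm!="posttip" else .144
    w=R@(np.array(p)/1000)+[.4995,.4864];q=proj(S,[w[0],w[1],z]);print(nm,(q-[210,70]+.5)*6-.5)
q0=dict(np.load("pics/side0.npz"))
for nm,p in {"left":(-40,85),"front":(-40,-85),"right":(40,-85)}.items():
    w=R@(np.array(p)/1000)+[.4999,.4862];q=proj(q0,[w[0],w[1],.014]);print("0",nm,(q-[230,160]+.5)*4-.5)
```

```text
left [140.2 510.5]
front [508.3 651.1]
right [663.4 568.9]
posttip [517.8 500.6]
0 left [ 28.2 146.7]
0 front [261.9 251.5]
0 right [359.9 189.5]
```

Run:
```python
from h import *
s=bot.read_state();print(s["clock"],s["ee_pos"],s["contact_force"],s["opening"])
print(order.close_job())
```

```text
14.95 [0.49927407 0.48619362 0.15152731] [ 0.09315829 -0.52335149 -6.63088538] 0.13982900728909387
the job is handed in; nothing more can be done
None
```

I placed the large-eye gauge over the post, released it flat at the foot with its bar outward, then lifted the tray by its handle. I handed the job in at 14.95 s, still holding the tray at about 10 cm.

- **Height and load:** the tool rose 99.6 mm from where it gripped the handle. The arm was nearly at rest at hand-in. The wrist carried 6.6 N, which fits the tray plus the gauge.
- **Level:** the tool was vertical to about 0.1°. The tray corners in the side view agree with a level tray to about 1 px, which is under 1°.
- **Gauge, ring and other things:** the last pictures show the gauge at the post's foot and the ring in its pocket. I sent no move toward the whetstone, cone or small gauge. The whetstone was in its starting place in the last top view. The cone was also in view, but I did not measure it, and only the edge of the small gauge showed.
- **Disagreements:**
  - The side camera read about 3 mm low in height compared with the top camera and the robot, so I placed by the top camera and checked against the side view.
  - The gripper opening read 2–4 mm less than the true widths, 30 mm on the 34 mm eye and 12 mm on the 14 mm bar. Both grips held.

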